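# Hang the yoke first stage on the drying hook

### The job

Hang the first stage that has the yoke loop on the drying stand's side-opening hook: bring the loop in sideways over the upturned nose, let it down into the throat and leave it hanging there straight and still. The hook is clamped at a different height each time, so find its height first; do not let the stage tip over, and leave the other things on the bench where they are.

Things in the scene. Friction and masses are not known exactly. Their poses are not given: they have to be found in the camera images.
- stand: Fixed drying stand: steel post 18 mm thick, 245 mm high, foot plate 110 x 90 x 12 mm. Origin on the post axis at bench height, z up. A rigid steel hook, 14 mm wide in x, is clamped on the post; its arm points along the stand's -y. Its height changes every time and is NOT reported: the throat floor, where a hung part rests, is anywhere from 155 to 215 mm above the bench; feel or look for it.
- under_throat (a point): Point of the stand at bench height straight below the middle of the hook's throat, 95 mm from the post axis along the stand's -y (same axes). Throat: y -82 to -108 mm from the post, its floor bar 12 mm thick. Shank, between post and throat: y -17 to -82, top 26 mm above the throat floor. The clamp block on the post is 34 mm square.
- under_nose (a point): Point of the stand at bench height straight below the hook's upturned nose, 113.5 mm from the post axis along the stand's -y (same axes). The nose spans y -108 to -119 mm, 14 mm wide, its top 18 mm above the throat floor. Beyond it (-y) is the hook's open side; space above and below is free.
- stage_knob (a point): Centre of the black flat-sided knob on top of the yoke first stage, the part to hang (loose, 0.45 to 0.7 kg, standing upright on the bench, 167 mm tall). Knob: 42 mm along x, 30 mm along y (flats, for gripping), 30 mm high; its centre is 152 mm above the part's underside. z up, x along the axis of the window. The part is the same turned half a turn about z.
- stage_window (a point): Centre of the window of the yoke loop (same part and axes), 63 mm below the knob's centre. The loop is a closed chromed frame 64 mm wide (y), 16 mm thick (x); the window goes through along x, 40 mm wide, 44 mm high: its top bar's underside is 22 mm above this point. The bar is 14 mm high, then a 12 mm neck, then the knob. Below the loop: round body 50 mm across.
- screw_stage: Another chromed first stage standing upright on the bench, 114 mm tall and 50 mm across, with a round black handwheel 48 mm across and a brass end on top, no yoke loop. Not to be moved. Origin at the centre of its underside.
- mouthpiece: Black rubber mouthpiece, 76 mm wide, 30 mm high, lying on the bench, not to be moved. Origin at its underside.
- cover: Chromed round second-stage cover, 74 mm across, 20 mm high, not to be moved. Origin under its centre.
- tee: Yellow nylon exhaust tee, 120 mm long (y), 54 mm high, not to be moved. Origin under its centre.
- brass_knob: Brass adjustment knob, 60 mm across, 34 mm high, not to be moved. Origin under its centre.
- wrench: Steel wrench, 160 mm long, lying flat, not to be moved. Origin at its underside.
- stage: The whole yoke first stage (see its knob and window). Origin at the centre of its underside; same axes.

How it is judged:
By the outcome, as a careful person would: the job done as asked, in the order asked, and still so for the second after the job is handed in, with the robot touching nothing.
It also fails if it takes over 64 s, if anything falls off the work surface, if the arm or the gripper's body presses on something with over 40 N, if the wrist force passes 120 N, or if a joint passes its speed limit or range.

### The arm

A 6-joint arm with a two-finger parallel gripper is mounted at the origin on the work surface. World frame = base frame: x ahead of the robot, y to its left, z up, the work surface at z = 0. Lengths are in m, angles in rad, forces in N, time in s.
With the tool pointing down it reaches from about 0.35 to 0.775 m from the base axis. Payload 5.5 kg.
Tool frame: the origin (TCP) lies midway between the tips of the shut fingers; the grasp point (between the pads) lies 19 mm behind it (pinch_z is the distance from the TCP to the grasp point, in m); z points along the fingers, x is the direction in which the jaws open and shut, and the axes are right-handed (so a half turn about z gives the same grasp; the last joint's range is limited). The gripper opens to 85 mm and grips with 20 to 120 N. Pads are 22 mm wide; open, the fingers measure 114 mm over their backs; the gripper's body (76 mm by 85 mm) begins 54 mm behind the grasp point. The pads swing forward as they close: fully open they stand 13 mm farther back than shut.
Start: joints at [-1.309, 0.313, 0.046, 1.304, 0, 1.431], TCP at [0.225, -0.529, 0.231] pointing down, gripper open.
Joint ranges: [-2.76, 2.76], [-0.86, 1.69], [-1.03, 1.26], [-2.2, 2.34], [-1.47, 1.5], [-3.14, 3.14]. Speed limits (rad/s): [2.57, 2.57, 3.14, 3.14, 3.14, 3.14].

### API

Orientations are given as a unit quaternion [w, x, y, z].
In Python, from workcell import get_state, read_camera, camera_info, hand_in, trace, pinch_z gives the robot as it stands. The module is installed in compiled form; this text tells all that it offers.
- The arm moves only by the tool arm_command, never from a script. Its argument "steps" is text: rows parted by semicolons, each of 4 numbers parted by spaces: the shift along the world's x, y, z in mm, then the turn about the world's z in rad. In form: tx ty tz spin; .... A call has 1 to 20 rows; each row is the pose to reach, as a shift and turn from the pose measured when the call began; what a row does not reach only later rows make up. A row lasts 1/8 s, in which the tool goes at most 62.5 mm and 10.7 degrees, less where a joint would pass 70% of its speed; a pose out of reach is approached as far as the arm can. A call with a gripper value outside its range is refused whole. "fingers" is the gripper command: -1 is shut, 1 is fully open, values between are in proportion, set as the call begins (left out, the last holds). The fingers move at their own pace and stop on an object; "newtons" is the grip in N (left out, the last holds). Time passes only in rows, so rows that repeat a pose let the fingers close. It gives the time, the measured TCP pose, the force and the opening at its end, in the units of the state.
- get_state(): the state, without advancing time (a new reading comes with each control period).
- read_camera(name): name is "side" or "top"; returns the picture (480x640x3 uint8, red, green, blue); there is no depth.
- camera_info(name): a dict with "mtx" (3x3 intrinsics, pixels), "k1" (the pictures are not rectified: a ray, as slopes to the right and down, at radius r is drawn at 1 + k1 r^2 times it, then the intrinsics apply), "R" (3x3) and "t" (3): a world point X has camera coordinates R X + t. Camera axes: x right, y down, z forward; pixel columns grow to the right and rows downward; lengths in m; the calibration is good to about 2 mm. A picture is of the moment at which its call begins. camera_info takes no time and is no camera call.
- hand_in(): hands the job in, once; it reports no verdict.
Trained networks look in the newest picture that a camera, given by its name, has taken for a name from the list of things; names that differ only in an ending like _2 or _b are one class to them, and where a whole thing is asked for, a point or a joint stands for the part that bears it (a point fixed in the world has none). Each returns a list of dicts, best first, with "score" (0 to 1); they miss things now and then, are a little off and sometimes report something else, mostly with a low value. They report only what shows in the picture. A call takes as long as a camera call.
- trace(camera, name): "mask" (480x640 bool, what is visible of it) and "box" ([left, top, width, height] in pixels, round what is visible of it).
The state is a dict: "clock": time; "joint_pos": joint angles; "qvel": joint speeds; "tau": joint torques, N m; "tcp_pos": TCP position; "orientation": TCP orientation; "wrist_force": force on the tool from outside, world axes, zero at the start; "ft_torque": the same for the moment, N m; "finger_gap": finger opening in m.
Only numpy, scipy, OpenCV 4.12 (cv2) and the standard library are available. Lean on these libraries where they do the work, as an engineer would, in place of code of your own. Each camera call takes 0.05 s, during which the arm holds its last target.

## Working session

There is one attempt and no reset: what is moved stays moved. The work goes in short steps, Python scripts to look and compute and a tool call to move; the robot and the scene stay as the last step left them, time stands still between calls to the robot, and variables do not carry over. Pictures are saved under pics/ and viewed, and the job is handed in when it is done.

Besides the shell and the picture viewer there is one more tool, called after "Request:" by a JSON object that holds its "fn" and its "kwargs". arm_command: Moves the arm, as the interface text tells. Its arguments: {"type":"object","properties":{"steps":{"type":"string"},"fingers":{"type":"number"},"newtons":{"type":"number"}},"required":["steps"]}

```bash
mkdir -p pics
cat > h.py <<'E'
import numpy as np, cv2
from workcell import *
def save(n,f): 
    im=read_camera(n); cv2.imwrite('pics/'+f,im[:,:,::-1]); return im
def proj(n,X):
    c=camera_info(n); K=np.array(c['mtx']);R=np.array(c['R']);t=np.array(c['t'])
    p=np.atleast_2d(X)@R.T+t; s=p[:,:2]/p[:,2:]; r2=(s**2).sum(1,keepdims=True)
    s=s*(1+c['k1']*r2); return s@K[:2,:2].T+K[:2,2]
def ray(n,uv):
    c=camera_info(n); K=np.array(c['mtx']);R=np.array(c['R']);t=np.array(c['t'])
    d=(np.array(uv,float)-K[:2,2])@np.linalg.inv(K[:2,:2]).T; s=d.copy()
    for _ in range(20): s=d/(1+c['k1']*(s@s))
    return -R.T@t, R.T@np.array([s[0],s[1],1.])
def atz(n,uv,z):
    o,d=ray(n,uv); return o+d*(z-o[2])/d[2]
E
python3 - <<'E'
from h import *
np.set_printoptions(suppress=True,precision=4)
save('side','s0.png');save('top','t0.png')
for n in('side','top'):
    c=camera_info(n);print(n,c, -np.array(c['R']).T@np.array(c['t']))
print(pinch_z, get_state())
for n in ('side','top'):
  for k in ('stand','stage','screw_stage','stage_knob'):
    for r in trace(n,k)[:2]: print(n,k,r['score'],r['box'])
E
```

```text
side {'mtx': array([[467.2477,   0.    , 314.8423],
       [  0.    , 467.2477, 228.6608],
       [  0.    ,   0.    ,   1.    ]]), 'k1': 0.014729578077538438, 'R': array([[ 0.963 , -0.2692,  0.0093],
       [-0.1556, -0.5844, -0.7964],
       [ 0.2198,  0.7655, -0.6047]]), 't': array([-0.502 ,  0.1627,  0.7905])} [ 0.335  -0.6452  0.6123]
top {'mtx': array([[549.0065,   0.    , 314.7798],
       [  0.    , 549.0065, 234.503 ],
       [  0.    ,   0.    ,   1.    ]]), 'k1': -0.08419639973111957, 'R': array([[ 0.0204, -0.9997,  0.0145],
       [-0.9967, -0.0214, -0.0781],
       [ 0.0784, -0.0128, -0.9968]]), 't': array([0.0074, 0.5196, 1.213 ])} [0.4227 0.0341 1.2496]
0.0187 {'clock': 0.1, 'joint_pos': array([-1.3086,  0.3139,  0.0451,  1.3037,  0.    ,  1.4312]), 'qvel': array([-0.0005, -0.0003,  0.0033, -0.    ,  0.0006, -0.0004]), 'tau': array([  0.0018, -48.1726,  29.9244,   0.0127,  -0.0002,   0.    ]), 'tcp_pos': array([ 0.2247, -0.5287,  0.2305]), 'orientation': array([-0.0006,  0.834 , -0.5518, -0.0006]), 'wrist_force': array([-0.0894,  0.7726,  0.16  ]), 'ft_torque': array([0.0217, 0.0344, 0.0223]), 'finger_gap': 0.08492284204872252}
side stand 0.71 [384.6, 328.3, 42.9, 71.9]
side stand 0.69 [267.5, 89.4, 54.6, 106.4]
side stage 0.76 [311.2, 211.8, 33.0, 87.7]
side screw_stage 0.82 [385.9, 327.1, 39.2, 75.0]
side stage_knob 0.89 [313.1, 211.3, 25.3, 89.1]
top stand 0.93 [155.4, 189.3, 54.7, 51.5]
top stage 0.6 [332.6, 217.1, 32.2, 26.8]
top screw_stage 0.72 [434.0, 200.2, 33.4, 24.8]
top stage_knob 0.87 [338.5, 214.2, 25.4, 30.8]
top stage_knob 0.44 [373.9, 158.0, 32.7, 35.4]
```

View pics/s0.png

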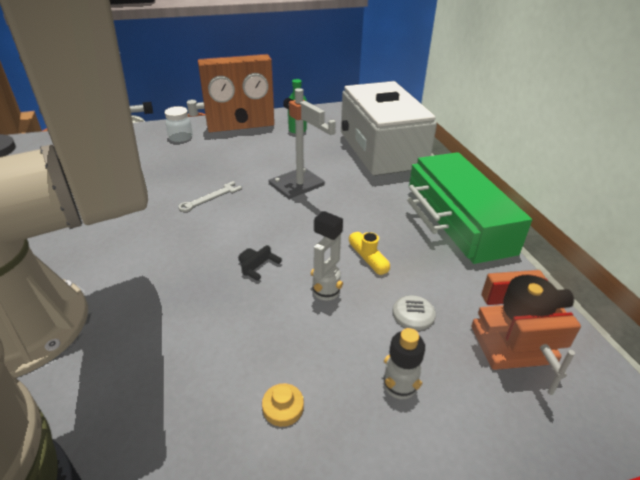

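View pics/t0.png

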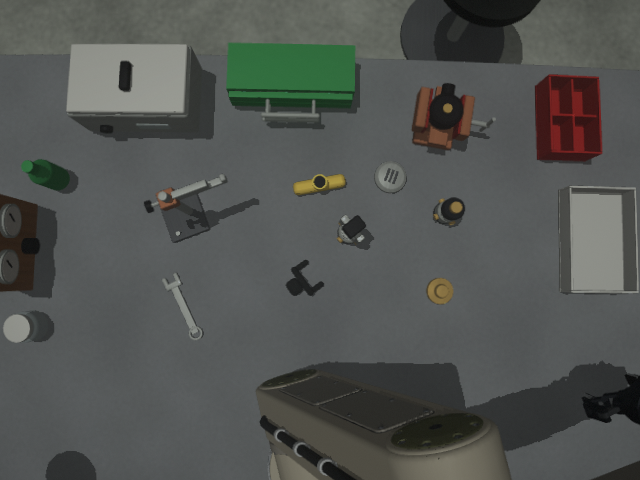

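Run:
```python
import cv2
s=cv2.imread('pics/s0.png');t=cv2.imread('pics/t0.png')
cv2.imwrite('pics/s0c.png',cv2.resize(s[70:320,240:440],None,fx=3,fy=2.4*1,interpolation=3) if 0 else cv2.resize(s[80:220,240:400],None,fx=4,fy=4,interpolation=3))
cv2.imwrite('pics/s0d.png',cv2.resize(s[200:320,290:440],None,fx=5,fy=5,interpolation=3))
cv2.imwrite('pics/t0c.png',cv2.resize(t[170:270,140:300],None,fx=5,fy=5,interpolation=3))
cv2.imwrite('pics/t0d.png',cv2.resize(t[140:260,320:480],None,fx=5,fy=5,interpolation=3))
```

```text
(no output)
```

View pics/s0c.png

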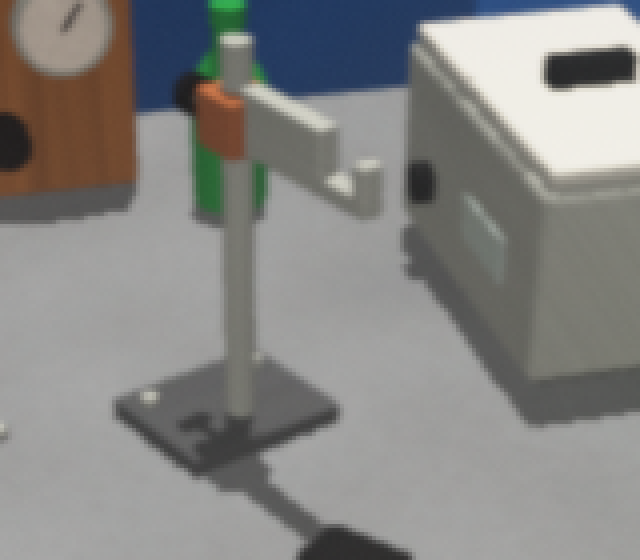

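View pics/s0d.png

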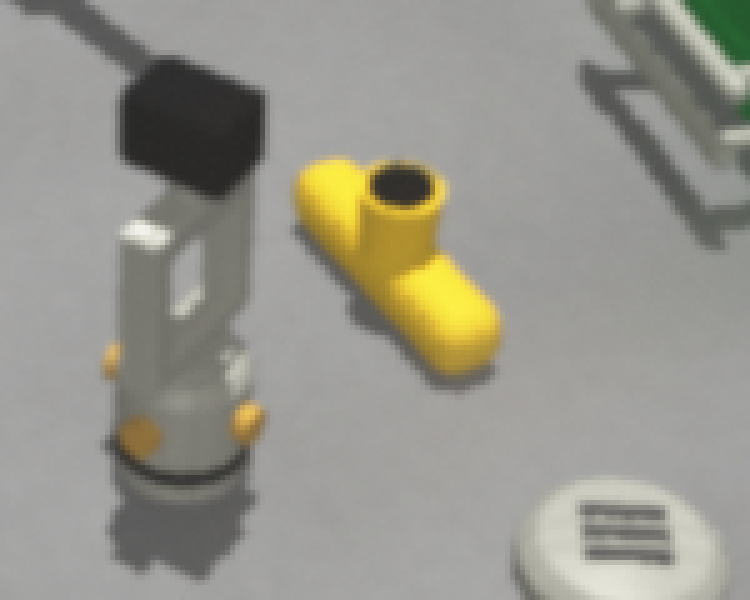

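View pics/t0c.png

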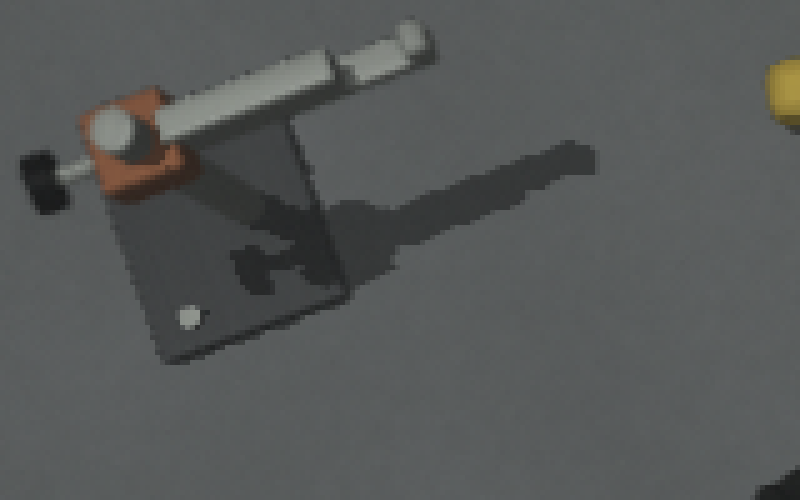

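View pics/t0d.png

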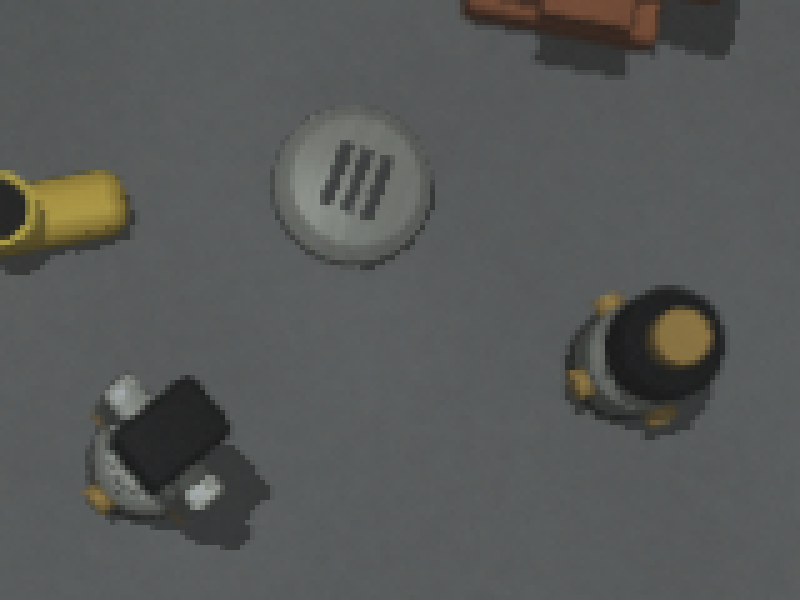

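```bash
cat > fit.py <<'E'
from h import *
from scipy.optimize import least_squares
np.set_printoptions(suppress=True,precision=4)
T=lambda u,v:(u/5+140,v/5+170); S=lambda u,v:(u/4+240,v/4+80)
T2=lambda u,v:(u/5+320,v/5+140); S2=lambda u,v:(u/5+290,v/5+200)
def rot(p,P):
    c,s=np.cos(p[2]),np.sin(p[2]); return P@np.array([[c,s,0],[-s,c,0],[0,0,1]])+[p[0],p[1],0]
def fit(obs,x0):
    def res(p):
        h=p[3] if len(p)>3 else 0
        return np.concatenate([(proj(n,rot(p,np.array([f(h)],float)/1000 ))-uv).ravel() for n,f,uv in obs])
    r=least_squares(lambda p:res(p),x0,loss='soft_l1'); print(r.x); print(np.round(res(r.x).reshape(-1,2),1).tolist()); return r.x
E
python3 - <<'E'
from fit import *
k=1000
st=[('top',lambda h:(0,0,245),T(117,130)),('side',lambda h:(0,0,245),S(236,40)),
('top',lambda h:(0,-113.5,k*h+18),T(412,37)),('side',lambda h:(0,-113.5,k*h+18),S(369,165)),
('side',lambda h:(7,-82,k*h+26),S(337,122)),('top',lambda h:(0,-82,k*h+26),T(330,66)),
('side',lambda h:(0,0,12),S(238,415)),('side',lambda h:(0,-119,k*h-12),S(370,216))]
print(atz('top',T(117,130),.245),atz('top',T2(170,432),.167))
o=atz('top',T(117,130),.245)
fit(st,[o[0],o[1],.27,.185])
o=atz('top',T2(170,432),.167)
kn=[('top',lambda h:(0,0,167),T2(171,433))]
# yaw: x axis right-up
c=[(188,377),(230,428),(155,492),(112,437)]
for (a,b),uv in zip([(21,15),(21,-15),(-21,-15),(-21,15)],c): kn.append(('top',lambda h,a=a,b=b:(a,b,167),T2(*uv)))
for y,uv in ((29,(123,388)),(-29,(204,490))): kn.append(('top',lambda h,y=y:(0,y,125),T2(*uv)))
sc=[((120,100)),(166,58),(265,93),(217,135)]
for (a,b),uv in zip([(-21,-15),(-21,15),(21,15),(21,-15)],sc): kn.append(('side',lambda h,a=a,b=b:(a,b,167),S2(*uv)))
p=fit(kn,[o[0],o[1],-.9]); print(np.hypot(p[0],p[1]))
for k2 in ('stage_knob','stage'):
  for n in ('top',):
    m=trace(n,k2)[0]['mask'];v,u=np.nonzero(m);print(k2,u.mean(),v.mean())
E
```

```text
[0.5671 0.3029 0.245 ] [ 0.5256 -0.0573  0.167 ]
[0.5669 0.3034 0.385  0.1973]
[[-0.3, 0.1], [-0.7, -0.8], [0.5, -0.0], [-0.8, -1.0], [0.3, 0.0], [0.7, -0.7], [-0.1, -1.2], [0.2, 0.8]]
[ 0.5255 -0.0588 -0.8847]
[[0.6, -0.1], [0.7, -1.3], [1.7, 0.3], [0.2, 0.5], [-0.6, -0.4], [-0.4, -0.3], [0.9, 1.4], [-1.8, -2.3], [-0.6, -2.4], [0.9, -0.8], [0.4, -0.2]]
0.5287449686482726
stage_knob 350.1321585903084 229.1013215859031
stage 349.94188034188033 229.97948717948717
```

Request:
{"fn": "arm_command", "kwargs": {"steps": "30 47 20 0.13; 60 94 40 0.27; 90 141 55 0.40; 120 188 65 0.53; 150 235 65 0.67; 180 282 65 0.80; 210 329 65 0.94; 240 376 65 1.07; 270 423 65 1.20; 301 470 65 1.34; 301 470 65 1.50; 301 470 65 1.68; 301 470 65 1.855; 301 470 65 1.855; 301 470 65 1.855", "fingers": 1, "newtons": 20}}

```text
clock: 2.48
tcp_pos: [0.5259, -0.0593, 0.2964]
orientation: [0.0, 0.942, 0.335, 0.0]
wrist_force: [0.1, 1.0, -0.3]
finger_gap: 0.0851
```

Run:
```python
from fit import *
save('side','s1.png');save('top','t1.png')
s=get_state();print(s['clock'],s['tcp_pos'],s['orientation'],s['joint_pos'],s['wrist_force'])
q=s['orientation'];print(2*np.arctan2(q[2],q[1]))
a=cv2.imread('pics/s1.png')[150:310,240:440];b=cv2.imread('pics/t1.png')[140:300,270:430]
cv2.imwrite('pics/c1.png',np.hstack([cv2.resize(a,(400,320)),cv2.resize(b,(400,400))[:320]]))
```

```text
2.575 [ 0.5258 -0.0594  0.2964] [-0.      0.9421  0.3354  0.0001] [-0.2642  0.2133  0.0714  1.4288  0.0001  0.6226] [-0.1196  0.6132  0.2845]
0.6840096523791668
```

View pics/c1.png

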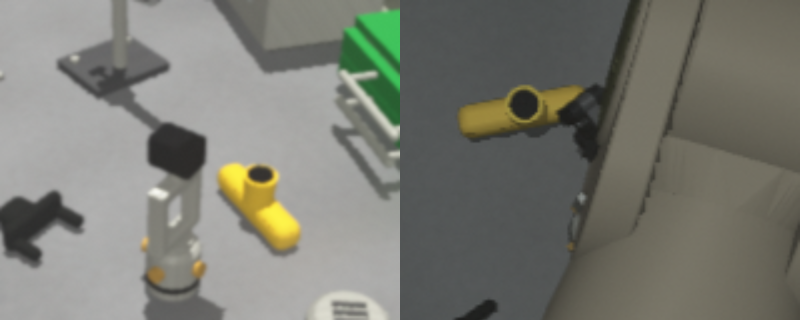

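Request:
{"fn": "arm_command", "kwargs": {"steps": "0 0 -30 0; 0 0 -60 0; 0 0 -90 0; 0 0 -110 0; 0 0 -115 0; 0 0 -115 0"}}

```text
clock: 3.32
tcp_pos: [0.526, -0.0594, 0.1817]
orientation: [0.0, 0.942, 0.335, 0.0]
wrist_force: [1.2, -0.1, 0.1]
finger_gap: 0.0854
```

Run:
```python
from fit import *
save('side','s2.png')
a=cv2.imread('pics/s2.png')[100:310,220:430]
cv2.imwrite('pics/c2.png',cv2.resize(a,(600,600),interpolation=3))
```

```text
(no output)
```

View pics/c2.png

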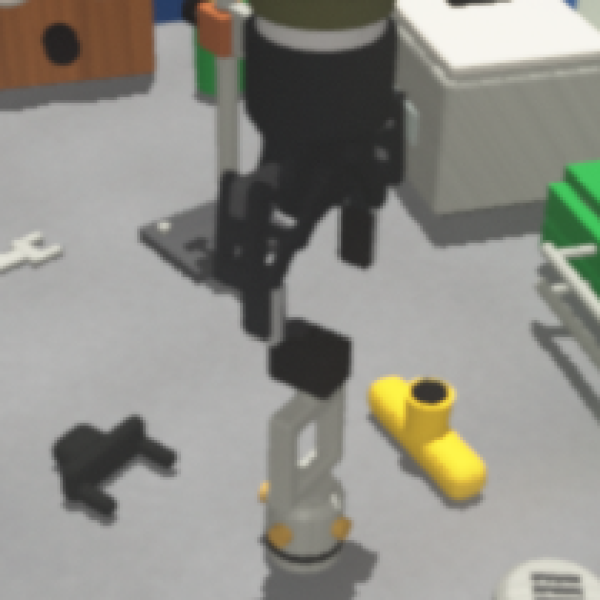

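Request:
{"fn": "arm_command", "kwargs": {"steps": "0 0 -20 0; 0 0 -40 0; 0 0 -52 0; 0 0 -52 0"}}

```text
clock: 3.88
tcp_pos: [0.5261, -0.0595, 0.1301]
orientation: [0.0, 0.942, 0.335, 0.0]
wrist_force: [0.4, 0.0, 0.2]
finger_gap: 0.0854
```

Request:
{"fn": "arm_command", "kwargs": {"steps": "0 0 0 0; 0 0 0 0; 0 0 0 0; 0 0 0 0", "fingers": -0.1, "newtons": 20}}

```text
clock: 4.38
tcp_pos: [0.5263, -0.0595, 0.1303]
orientation: [0.0, 0.942, 0.335, 0.0]
wrist_force: [-0.5, 0.5, 0.7]
finger_gap: 0.0384
```

Request:
{"fn": "arm_command", "kwargs": {"steps": "0 0 0 0; 0 0 0 0; 0 0 0 0; 0 0 0 0; 0 0 0 0", "fingers": -1, "newtons": 45}}

```text
clock: 5.0
tcp_pos: [0.5265, -0.0595, 0.1304]
orientation: [0.0, 0.942, 0.335, 0.001]
wrist_force: [2.1, 0.4, 0.2]
finger_gap: 0.0297
```

Run:
```python
from fit import *
save('side','s3.png')
s=get_state();print(s)
a=cv2.imread('pics/s3.png')[130:310,240:420]
cv2.imwrite('pics/c3.png',cv2.resize(a,(600,600),interpolation=3))
```

```text
{'clock': 5.05, 'joint_pos': array([-0.2642,  0.2781, -0.2561,  1.035 ,  0.0003,  0.6231]), 'qvel': array([-0.0016,  0.0006,  0.0007, -0.0001, -0.0007, -0.0006]), 'tau': array([ -0.5384, -43.544 ,  26.7124,   0.708 ,  -0.4438,   0.001 ]), 'tcp_pos': array([ 0.5265, -0.0595,  0.1304]), 'orientation': array([0.0003, 0.9422, 0.3351, 0.0007]), 'wrist_force': array([2.6796, 0.9691, 0.6895]), 'ft_torque': array([ 0.2413, -0.4889, -0.0234]), 'finger_gap': 0.029355144142610694}
```

View pics/c3.png

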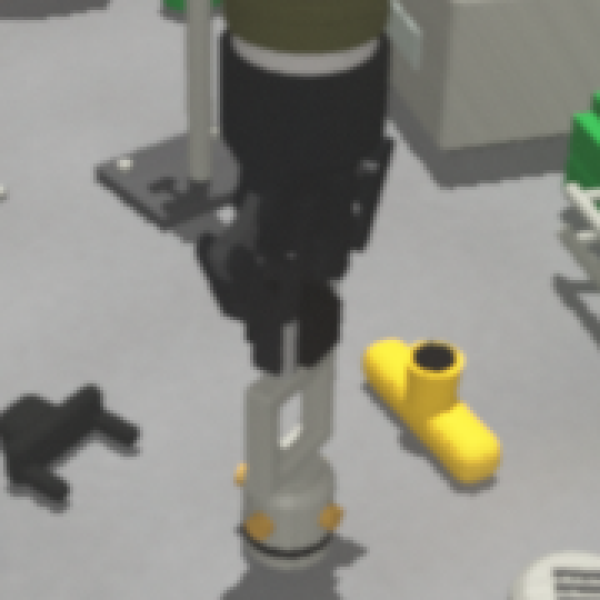

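Request:
{"fn": "arm_command", "kwargs": {"steps": "0 0 8 0; 0 0 20 0; 0 0 40 0; 0 0 60 0; 0 0 80 0; 0 0 100 0; 0 0 111 0; 0 0 111 0"}}

```text
clock: 6.05
tcp_pos: [0.5268, -0.0596, 0.2422]
orientation: [0.001, 0.942, 0.335, 0.001]
wrist_force: [-0.7, 0.5, -6.2]
finger_gap: 0.0296
```

Request:
{"fn": "arm_command", "kwargs": {"steps": "5 12 0 -0.01; 14 34 0 -0.04; 24 56 0 -0.08; 34 79 0 -0.12; 44 101 0 -0.16; 54 124 0 -0.2; 64 147 0 -0.23; 74 170 0 -0.26; 84 192 0 -0.29; 92 213 0 -0.30; 97 224 0 -0.30; 97 224 0 -0.30; 97 224 0 -0.30; 97 224 0 -0.30"}}

```text
clock: 7.8
tcp_pos: [0.6236, 0.1636, 0.2423]
orientation: [0.001, 0.982, 0.19, 0.001]
wrist_force: [-0.2, -0.1, -5.8]
finger_gap: 0.0296
```

Run:
```python
from fit import *
save('side','s4.png');save('top','t4.png')
s=get_state();print(s['clock'],s['tcp_pos'],s['joint_pos'],s['wrist_force'],s['finger_gap'])
q=s['orientation'];print(q,2*np.arctan2(q[2],q[1]))
a=cv2.imread('pics/s4.png')[60:220,230:390]
cv2.imwrite('pics/c4.png',cv2.resize(a,(600,600),interpolation=3))
b=cv2.imread('pics/t4.png')[130:290,120:320]
cv2.imwrite('pics/d4.png',cv2.resize(b,(750,600),interpolation=3))
```

```text
7.9 [0.6237 0.1637 0.2424] [ 0.1331  0.4508  0.2753  1.3928 -0.0018  1.3214] [ 0.2818  0.4871 -5.269 ] 0.029349473245295694
[0.001  0.9818 0.1901 0.0012] 0.3825378239216743
```

View pics/c4.png

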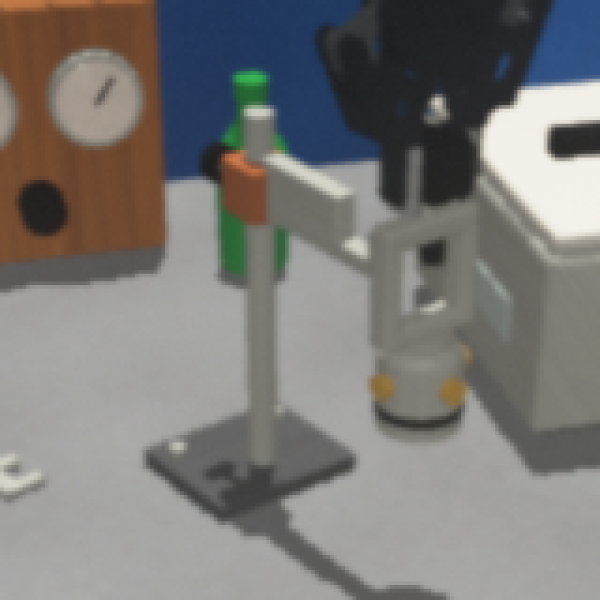

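View pics/d4.png

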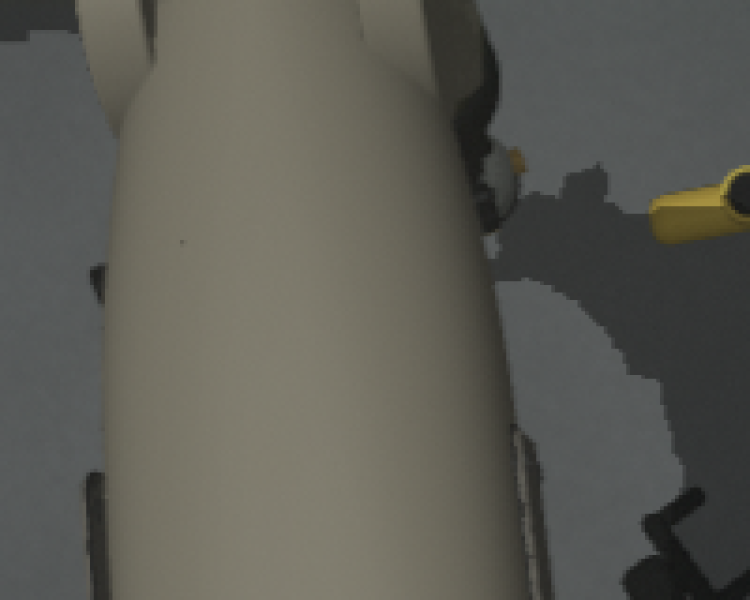

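```bash
cat > ov.py <<'E'
from fit import *
import sys
def overlay(src,out,st,h,part,x0,y0,w,hh,f):
    im=cv2.resize(cv2.imread(src)[y0:y0+hh,x0:x0+w],None,fx=f,fy=f,interpolation=3)
    def dr(P,col):
        p=(proj('side',P)-[x0,y0])*f; cv2.polylines(im,[np.round(p).astype(int)],True,col,1)
    k=h*1000
    for x in(-7,7):
        P=np.array([(x,-17,k+26),(x,-82,k+26),(x,-82,k),(x,-108,k),(x,-108,k+18),(x,-119,k+18),(x,-119,k-12),(x,-17,k-12)],float)/1000
        dr(rot(st,P),(0,0,255))
    px,py,yaw,z=part # z: underside of part
    for x in(-8,8):
        for (a,b,c) in((32,67-0,125),(20,67,111)):
            P=np.array([(x,-a,b),(x,a,b),(x,a,c),(x,-a,c)],float)/1000; P=rot((px,py,yaw),P)+[0,0,z]; dr(P,(0,255,0) if x>0 else (255,255,0))
    cv2.imwrite(out,im)
E
python3 - <<'E'
from ov import *
overlay('pics/s4.png','pics/o4.png',(.5669,.3034,.385),.1973,(.6237,.1637,.3825-np.pi/2,.2424-.1304),280,90,90,90,6.6)
E
```

```text
(no output)
```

View pics/o4.png

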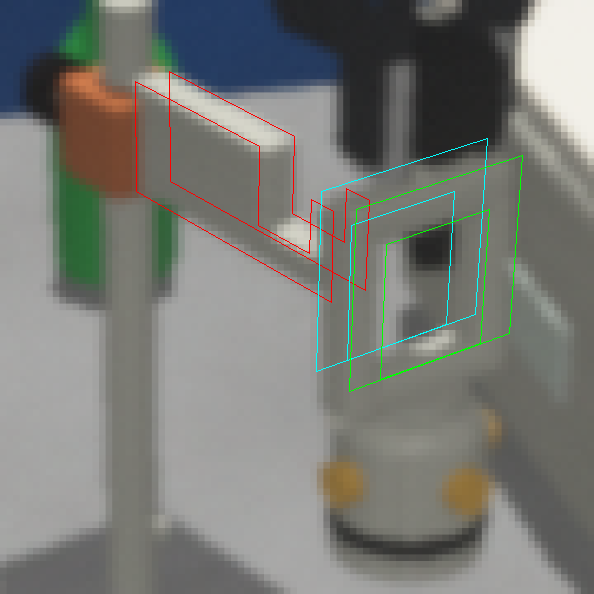

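Request:
{"fn": "arm_command", "kwargs": {"steps": "-2 5 0 0; -4 10 0 0; -6 15 0 0; -8 20 0 0; -10 25 0 0; -12 30 0 0; -14 35 0 0; -16 40 0 0; -18 44 0 0; -20 49 0 0; -20.5 50.5 0 0; -20.5 50.5 0 0; -20.5 50.5 0 0"}}

```text
clock: 9.52
tcp_pos: [0.6033, 0.214, 0.2424]
orientation: [0.001, 0.982, 0.19, 0.001]
wrist_force: [-0.3, 0.3, -6.0]
finger_gap: 0.0294
```

Run:
```python
from ov import *
save('side','s5.png')
s=get_state();print(s['clock'],s['tcp_pos'],s['wrist_force'],s['ft_torque'])
x,y,z=s['tcp_pos'];dx,dy=x-.5669,y-.3034;print(dx*.3756-dy*.9268,dx*.9268+dy*.3756)
overlay('pics/s5.png','pics/o5.png',(.5669,.3034,.385),.1973,(x,y,.3825-np.pi/2,z-.1304),280,85,90,90,6.6)
cv2.imwrite('pics/c5.png',cv2.resize(cv2.imread('pics/s5.png')[85:175,280:370],(600,600),interpolation=3))
```

```text
9.575 [0.6033 0.214  0.2424] [ 0.2502 -0.627  -6.7158] [-0.0007  0.0356  0.0425]
0.09653808834591351 0.00016794036905352916
```

View pics/o5.png

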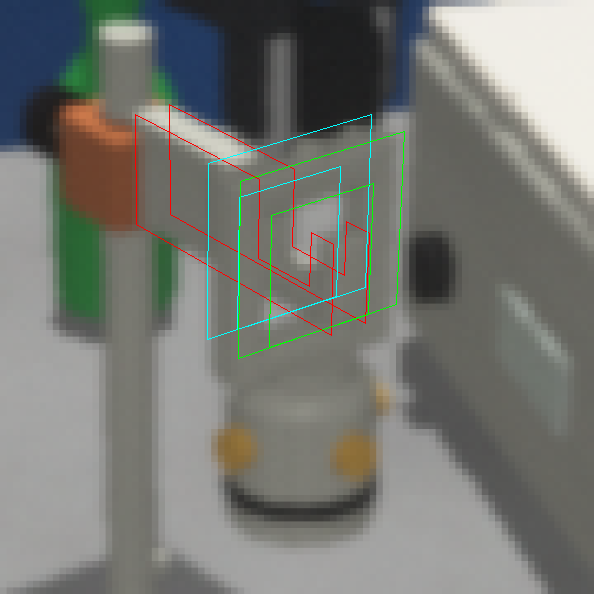

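View pics/c5.png

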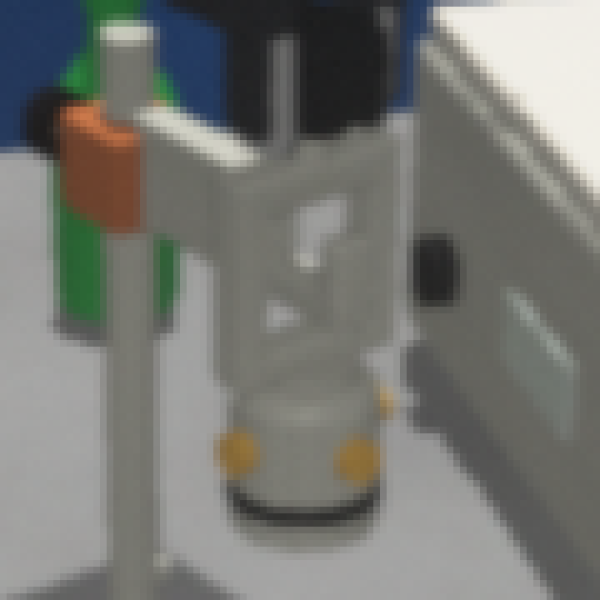

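Request:
{"fn": "arm_command", "kwargs": {"steps": "0 0 -4 0; 0 0 -8 0; 0 0 -12 0; 0 0 -16 0; 0 0 -20 0; 0 0 -20 0; 0 0 -20 0"}}

```text
clock: 10.45
tcp_pos: [0.6034, 0.214, 0.2225]
orientation: [0.001, 0.982, 0.19, 0.001]
wrist_force: [0.0, -0.2, -5.7]
finger_gap: 0.0292
```

Request:
{"fn": "arm_command", "kwargs": {"steps": "0 0 -1 0; 0 0 -2 0; 0 0 -3 0; 0 0 -3 0; 0 0 -3 0"}}

```text
clock: 11.08
tcp_pos: [0.6034, 0.214, 0.2195]
orientation: [0.001, 0.982, 0.19, 0.001]
wrist_force: [-0.0, -0.4, -5.7]
finger_gap: 0.0297
```

Request:
{"fn": "arm_command", "kwargs": {"steps": "0 0 -1 0; 0 0 -1.5 0; 0 0 -1.5 0; 0 0 -1.5 0"}}

```text
clock: 11.58
tcp_pos: [0.6034, 0.214, 0.218]
orientation: [0.001, 0.982, 0.19, 0.001]
wrist_force: [0.5, -0.2, -5.8]
finger_gap: 0.0296
```

Request:
{"fn": "arm_command", "kwargs": {"steps": "0 0 -1 0; 0 0 -1.5 0; 0 0 -1.5 0; 0 0 -1.5 0"}}

```text
clock: 12.08
tcp_pos: [0.6034, 0.214, 0.2166]
orientation: [0.001, 0.982, 0.19, 0.001]
wrist_force: [-0.6, 0.1, -4.9]
finger_gap: 0.0291
```

Request:
{"fn": "arm_command", "kwargs": {"steps": "0 0 -0.5 0; 0 0 -1 0; 0 0 -1 0; 0 0 -1 0"}}

```text
clock: 12.58
tcp_pos: [0.6034, 0.214, 0.2165]
orientation: [0.001, 0.982, 0.19, 0.002]
wrist_force: [-3.9, -1.3, 4.2]
finger_gap: 0.0293
```

Request:
{"fn": "arm_command", "kwargs": {"steps": "0 0 0.5 0; 0 0 0.6 0; 0 0 0.6 0"}}

```text
clock: 12.95
tcp_pos: [0.6034, 0.214, 0.2166]
orientation: [0.001, 0.982, 0.19, 0.002]
wrist_force: [-0.9, -0.5, -2.9]
finger_gap: 0.0295
```

Run:
```python
from ov import *
save('side','s6.png')
s=get_state();print(s['clock'],s['tcp_pos'],s['wrist_force'],s['ft_torque'])
cv2.imwrite('pics/c6.png',cv2.resize(cv2.imread('pics/s6.png')[75:175,280:380],(600,600),interpolation=3))
```

```text
13.0 [0.6034 0.214  0.2166] [-1.0851 -0.122  -3.8818] [-0.0498  0.1724  0.0762]
```

View pics/c6.png

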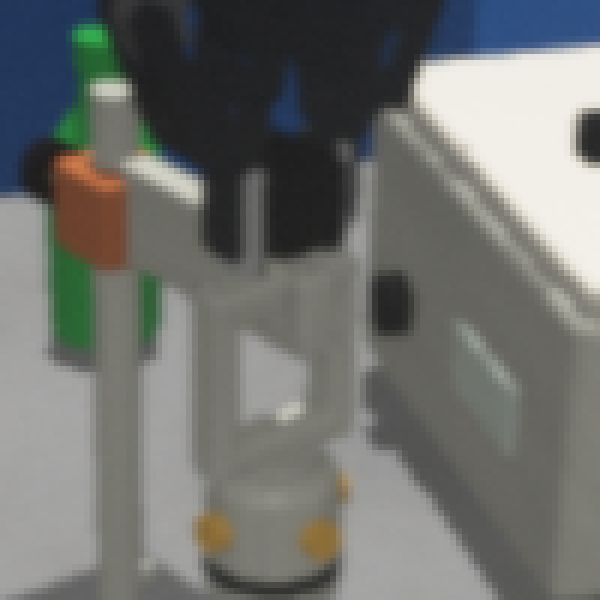

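Request:
{"fn": "arm_command", "kwargs": {"steps": "0 0 -0.2 0; 0 0 -0.2 0; 0 0 -0.2 0", "newtons": 20}}

```text
clock: 13.38
tcp_pos: [0.6035, 0.214, 0.2166]
orientation: [0.001, 0.982, 0.19, 0.002]
wrist_force: [-2.4, -0.3, 0.0]
finger_gap: 0.0293
```

Request:
{"fn": "arm_command", "kwargs": {"steps": "0 0 0 0; 0 0 0 0; 0 0 0 0; 0 0 0 0", "fingers": -0.1}}

```text
clock: 13.88
tcp_pos: [0.6036, 0.214, 0.2167]
orientation: [0.001, 0.982, 0.19, 0.002]
wrist_force: [0.1, 0.9, 0.7]
finger_gap: 0.0383
```

Request:
{"fn": "arm_command", "kwargs": {"steps": "0 0 0 0; 0 0 0 0; 0 0 0 0; 0 0 0 0; 0 0 0 0", "fingers": 0.6}}

```text
clock: 14.5
tcp_pos: [0.6036, 0.2141, 0.2167]
orientation: [0.001, 0.982, 0.19, 0.002]
wrist_force: [0.3, 0.8, 0.6]
finger_gap: 0.0685
```

Run:
```python
from ov import *
save('side','s7.png')
s=get_state();print(s['clock'],s['tcp_pos'],s['wrist_force'],s['ft_torque'])
cv2.imwrite('pics/c7.png',cv2.resize(cv2.imread('pics/s7.png')[75:175,280:380],(600,600),interpolation=3))
```

```text
14.55 [0.6036 0.2141 0.2167] [0.2985 0.2413 0.8621] [-0.0555  0.0742 -0.0024]
```

View pics/c7.png

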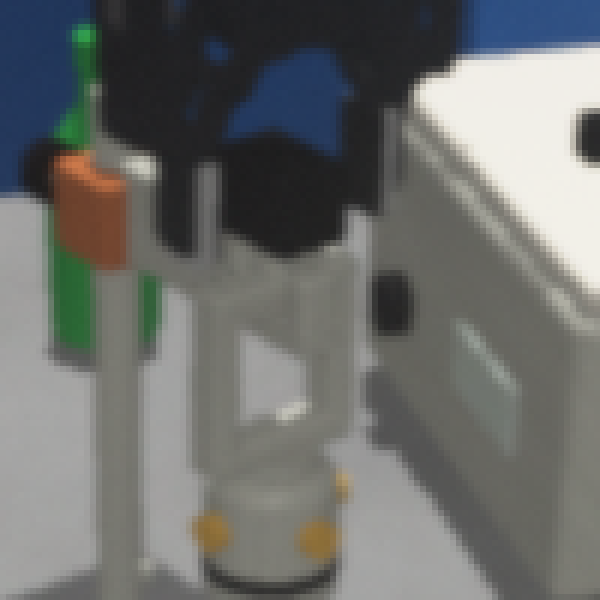

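Released and hanging. I'll raise the gripper straight up and clear.

Request:
{"fn": "arm_command", "kwargs": {"steps": "0 0 3 0; 0 0 8 0; 0 0 18 0; 0 0 30 0; 0 0 50 0; 0 0 75 0; 0 0 100 0; 0 0 120 0; 0 0 120 0"}}

```text
clock: 15.68
tcp_pos: [0.6044, 0.2143, 0.3393]
orientation: [0.001, 0.982, 0.19, 0.004]
wrist_force: [-0.5, 0.6, 0.5]
finger_gap: 0.0681
```

Request:
{"fn": "arm_command", "kwargs": {"steps": "-10 -30 0 0; -20 -60 0 0; -40 -100 0 0; -50 -140 0 0; -60 -180 0 0; -70 -220 0 0; -80 -260 0 0; -90 -300 0 0; -100 -330 0 0; -100 -330 0 0; -100 -330 0 0; -100 -330 0 0; -100 -330 0 0"}}

```text
clock: 17.3
tcp_pos: [0.5047, -0.1149, 0.3392]
orientation: [0.001, 0.982, 0.191, 0.004]
wrist_force: [-0.6, -0.6, 0.3]
finger_gap: 0.0686
```

Run:
```python
from ov import *
save('side','s8.png');save('top','t8.png')
s=get_state();print(s['clock'],s['tcp_pos'],s['wrist_force'])
cv2.imwrite('pics/c8.png',np.hstack([cv2.resize(cv2.imread('pics/s8.png')[75:175,280:380],(400,400),interpolation=3),cv2.resize(cv2.imread('pics/t8.png')[150:250,140:240],(400,400),interpolation=3)]))
```

```text
17.4 [ 0.5046 -0.1151  0.3392] [ 0.183  -0.0157 -0.2105]
```

View pics/c8.png

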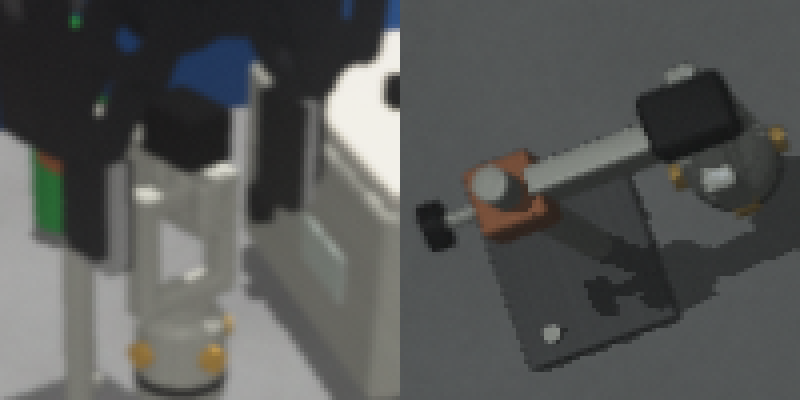

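View pics/t8.png

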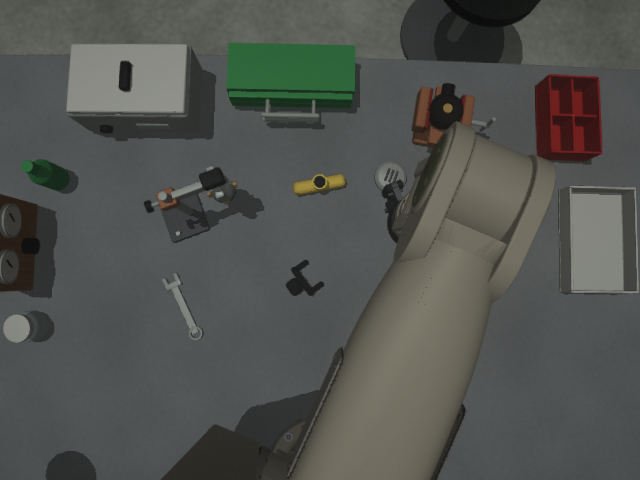

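View pics/s8.png

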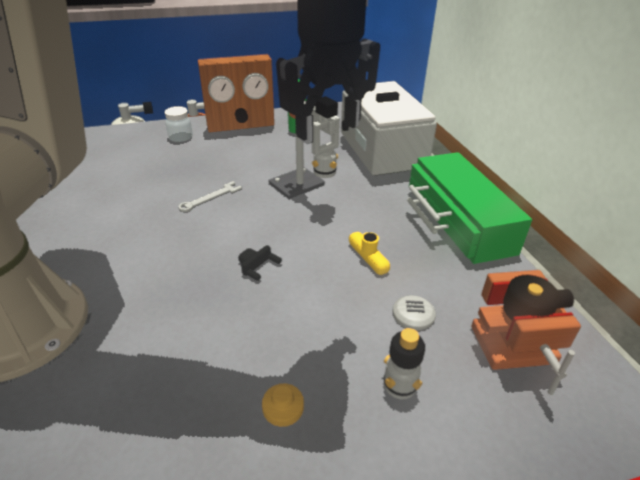

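Request:
{"fn": "arm_command", "kwargs": {"steps": "-60 -40 0 0; -60 -80 0 0; -60 -110 0 0; -60 -110 0 0; -60 -110 0 0; -60 -110 0 0; -60 -110 0 0; -60 -110 0 0"}}

```text
clock: 18.4
tcp_pos: [0.4448, -0.2246, 0.3394]
orientation: [0.001, 0.982, 0.191, 0.004]
wrist_force: [0.7, -0.6, -0.7]
finger_gap: 0.0688
```

Run:
```python
from ov import *
a=save('side','s9.png');b=save('top','t9.png').astype(int)
b8=cv2.imread('pics/t8.png')[:,:,::-1].astype(int)
print('top diff',np.abs(b-b8)[150:250,140:240].max())
for z in (.2532,):
  # knob top z = floor+.056
  print(atz('top',(140+685/4-100,150+105/4),.253))
kb=proj('top',rot((.6034,.214,.3825-np.pi/2),np.array([[.021,.015,.253],[.021,-.015,.253],[-.021,-.015,.253],[-.021,.015,.253]])))
bb=proj('top',rot((.6034,.214,0),np.array([[.025*np.cos(t),.025*np.sin(t),.086] for t in np.linspace(0,6.28,40)])))
im=cv2.resize(cv2.imread('pics/t9.png')[150:250,140:240],(600,600),interpolation=3)
for p in(kb,bb): cv2.polylines(im,[np.round((p-[140,150])*6).astype(int)],True,(0,255,0),1)
cv2.imwrite('pics/o9.png',im)
overlay('pics/s9.png','pics/o9s.png',(.5669,.3034,.385),.197,(.6034,.214,.3825-np.pi/2,.0861),280,85,90,90,6.6)
```

```text
top diff 38
[0.6043 0.2138 0.253 ]
```

View pics/o9.png

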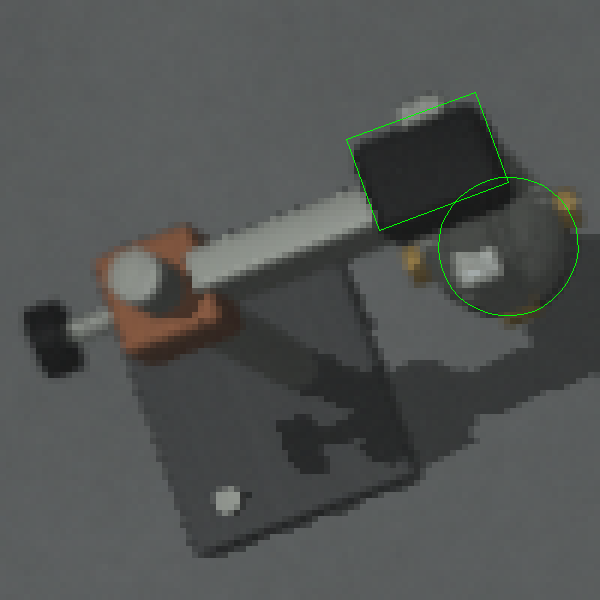

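View pics/o9s.png

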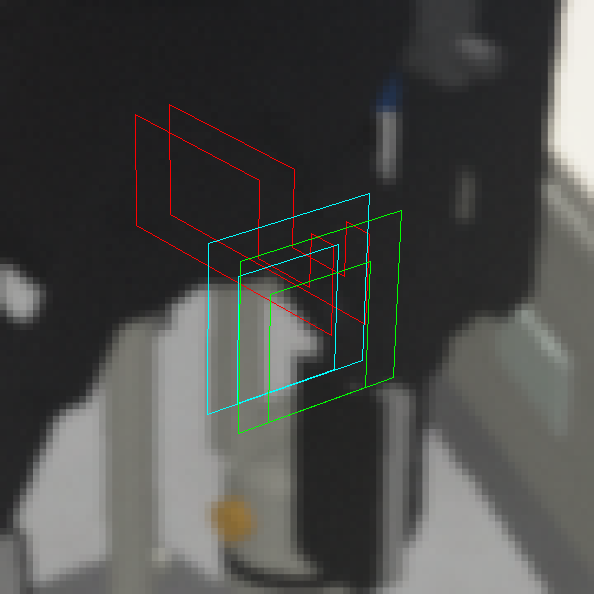

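Request:
{"fn": "arm_command", "kwargs": {"steps": "-40 -40 0 0; -80 -80 0 0; -120 -120 0 0; -150 -170 0 0; -180 -220 0 0; -200 -260 0 0; -200 -260 0 0; -200 -260 0 0; -200 -260 0 0; -200 -260 0 0; -200 -260 0 0; -200 -260 0 0"}}

```text
clock: 20.0
tcp_pos: [0.245, -0.4845, 0.3395]
orientation: [0.001, 0.982, 0.191, 0.004]
wrist_force: [0.5, -0.4, 0.2]
finger_gap: 0.0685
```

Run:
```python
from ov import *
a=save('side','s10.png');b=save('top','t10.png')
f=lambda im:np.float32(cv2.cvtColor(im,cv2.COLOR_BGR2GRAY)[160:200,190:240])
i8,i9,i10=[f(cv2.imread(f'pics/t{k}.png')) for k in(8,9,10)]
w=cv2.createHanningWindow((50,40),cv2.CV_32F)
print(cv2.phaseCorrelate(i8,i9,w),cv2.phaseCorrelate(i9,i10,w),np.abs(i8-i9).max(),np.abs(i9-i10).max(),get_state()['clock'])
overlay('pics/s10.png','pics/o10s.png',(.5669,.3034,.385),.197,(.6034,.214,.3825-np.pi/2,.0861),280,85,90,90,6.6)
```

```text
((-0.021752261735183964, 0.007918676512971956), 1.0033571281433105) ((-0.016469723943032477, 0.055502833126883644), 0.8255541343688965) 44.68265 45.11878 20.1
```

View pics/o10s.png

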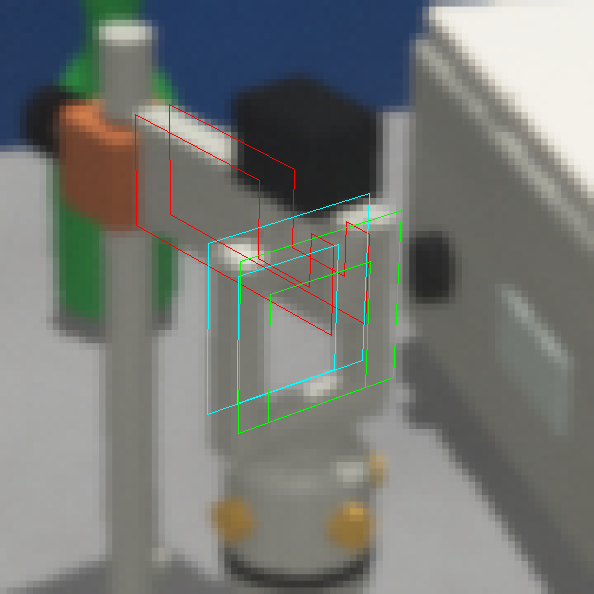

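Run:
```python
from ov import *
# orange dot centroids in side images
for k in (5,6,7,8,10):
    im=cv2.imread(f'pics/s{k}.png'); hsv=cv2.cvtColor(im,cv2.COLOR_BGR2HSV)
    m=((hsv[...,0]>12)&(hsv[...,0]<25)&(hsv[...,1]>110)).astype(np.uint8); m[:125]=0;m[175:]=0;m[:,:305]=0;m[:,350:]=0
    w=np.where(m>0,hsv[...,1].astype(float)-100,0)
    n,l=cv2.connectedComponents(m)
    out=[]
    for i in range(1,n):
        v,u=np.nonzero(l==i)
        if len(v)>=6:
            ww=w[v,u];out.append((round((u*ww).sum()/ww.sum(),2),round((v*ww).sum()/ww.sum(),2),len(v)))
    print(k,out)
# expected motion of pt at dots height when lowered 26mm
P=np.array([[.6034,.214-.02,.145],[.6034,.214-.02,.145-.0258]]);print(proj('side',P))
P=np.array([[.6034,.214,.11],[.6034+.0038,.214-.0093,.11]]);print('10mm toward nose',np.diff(proj('side',P),axis=0))
s=[cv2.resize(cv2.imread(f'pics/s{k}.png')[85:185,290:357],(400,597),interpolation=3) for k in(7,10)]
cv2.imwrite('pics/cmp.png',np.hstack(s))
```

```text
5 [(np.float64(315.23), np.float64(152.49), 25), (np.float64(333.32), np.float64(153.71), 27)]
6 [(np.float64(315.2), np.float64(163.25), 23), (np.float64(333.01), np.float64(164.5), 26)]
7 [(np.float64(314.96), np.float64(163.27), 22), (np.float64(332.71), np.float64(164.54), 28)]
8 [(np.float64(314.95), np.float64(163.3), 23), (np.float64(332.76), np.float64(164.39), 28)]
10 [(np.float64(314.95), np.float64(163.3), 23), (np.float64(332.77), np.float64(164.39), 28)]
[[328.2649 152.6313]
 [327.9419 163.4331]]
10mm toward nose [[2.904  1.8243]]
```

View pics/cmp.png

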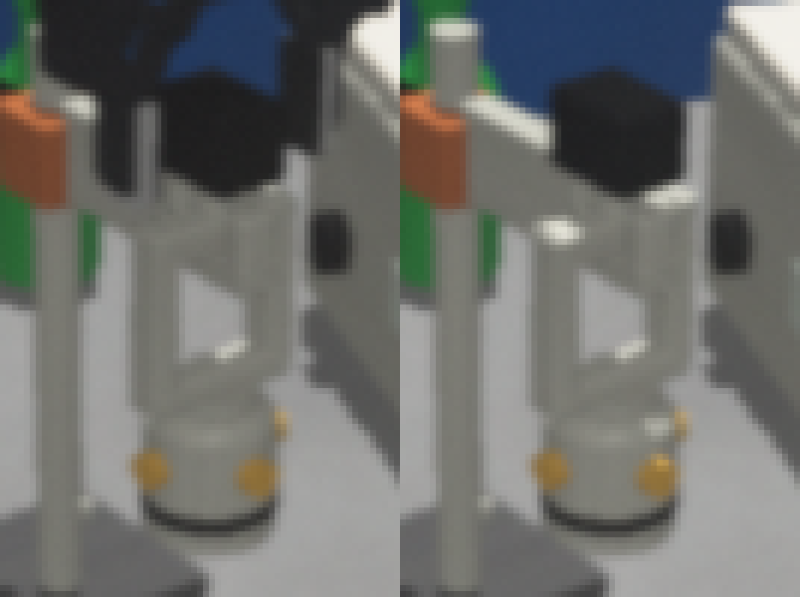

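```bash
python3 -c "
from workcell import hand_in
print(hand_in())"
```

```text
the job is handed in; nothing more can be done
None
```

The yoke stage is hanging by its loop in the hook's throat. The job was handed in at about 20 s on the clock, with the gripper well clear of everything.

**What I did:**
- **Hook height:** I worked out the stand, hook and stage poses from both cameras, which put the throat floor at about 197 mm. Contact while lowering the loop gave the same 197 mm.
- **Hanging:** I gripped the knob by its flats, lifted the stage and lined its window up with the hook arm. I brought the loop in sideways over the nose, let it down until the hook took the weight, opened the fingers and backed straight up.

**Last checks:**
- **Straight and still:** The stage's side markers moved less than 0.3 px (about 0.5 mm) on release. They were identical in two pictures 2.7 s apart.
- **Other things:** In the pictures I saw nothing else on the bench that had moved, but I checked this only by eye. The arm hid part of the last full top view.
- **Small disagreements:** In the overlays the measured and predicted knob and hook positions differed by about 1 px (1 to 3 mm), which I put down to camera calibration. A raw pixel comparison of the top views also showed brightness changes near the stage, but no shift of more than 0.06 px, so I took these as the arm's shadow.

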